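# Close and clamp a press mould

## Robot

A 6-joint arm with a two-finger parallel gripper is mounted at the origin on the work surface. World frame = base frame: x ahead of the robot, y to its left, z up, the work surface at z = 0. Lengths are in m, angles in rad, forces in N, time in s.
With the tool pointing down it reaches from about 0.35 to 0.975 m from the base axis. Payload 4.9 kg.
Tool frame: the origin (TCP) lies at the very end of the fingers, on their centre line; the grasp point (between the pads) lies ctrl.grip_point_offset behind it (ctrl.grip_point_offset is the distance from the TCP to the grasp point, in m); z points along the fingers, y is the direction in which the jaws open and shut (so a half turn about z gives the same grasp; the last joint's range is limited). The gripper opens to 85 mm and grips with 20 to 120 N. Pads are 22 mm wide; open, the fingers measure 114 mm over their backs; the gripper's body (76 mm by 85 mm) begins 54 mm behind the grasp point. The pads swing forward as they close: fully open they stand 13 mm farther back than shut.
Start: joints at [1.111, 0.053, 1.613, -0, 1.476, -0.119], TCP at [0.209, 0.589, 0.231] pointing down, gripper open.
Joint ranges: [-3.01, 3.01], [-1.01, 2.22], [0.06, 2.58], [-1.02, 4.17], [0.09, 2.62], [-3.14, 3.14]. Speed limits (rad/s): [2.57, 2.57, 3.14, 3.14, 3.14, 3.14].

## Interface

Orientations are given as a rotation vector (axis times angle).
In Python, from station import ctrl gives the robot as it stands. The module is installed in compiled form; this text tells all that it offers.
- The arm moves only by the shell command python3 -m creep 'ROWS' [FORCE]. ROWS is JSON, a list of rows, each a list of 5 numbers: the closure in counts, from 0 (fully open) to 255 (shut), then the shift along the tool's x, y, z in mm, then the turn about the tool's z in rad. A call has 1 to 12 rows; each row is the pose to reach, as a shift and turn from the pose commanded when the call began, along the tool's axes at that moment; what a row does not reach only later rows make up. A row lasts 1/12 s, in which the tool goes at most 41.7 mm and 7.16 degrees, less where a joint would pass 70% of its speed; a pose out of reach is approached as far as the arm can. A call with a gripper value outside its range is refused whole. The fingers move at their own pace and stop on an object; FORCE is the grip in N (left out, the last holds). Time passes only in rows, so rows that repeat a pose let the fingers close. It gives the time, the measured TCP pose, the force and the opening at its end, in the units of the state.
- ctrl.get_obs(): the state, without advancing time (a new reading comes with each control period).
- ctrl.get_image(name): name is "scene" or "side" or "wrist"; returns the picture (420x560x3 uint8, red, green, blue); there is no depth.
- ctrl.calibration(name): a dict with "fx", "fy", "cx", "cy" (pixels), "k1" (the pictures are not rectified: a ray, as slopes to the right and down, at radius r is drawn at 1 + k1 r^2 times it, then the intrinsics apply), "R" (3x3) and "t" (3): a world point X has camera coordinates R X + t. Camera axes: x right, y down, z forward; pixel columns grow to the right and rows downward; lengths in m; the calibration is good to about 2 mm. A picture is of the moment at which its call begins: read the wrist's pose just before it. calibration takes no time and is no camera call; for the wrist camera it gives the pose at the moment of the call.
- ctrl.finish_job(): hands the job in, once; it reports no verdict.
Trained networks look in the newest picture that a camera, given by its name, has taken for a name from the list of things; names that differ only in an ending like _2 or _b are one class to them, and where a whole thing is asked for, a point or a joint stands for the part that bears it (a point fixed in the world has none). Each returns a list of dicts, best first, with "conf" (0 to 1); they miss things now and then, are a little off and sometimes report something else, mostly with a low value. They report only what shows in the picture. A call takes as long as a camera call. They do not tell look-alikes from the thing itself.
- ctrl.boxes_of(camera, label): "rect" ([left, top, width, height] in pixels, round what is visible of it).
- ctrl.outline_of(camera, label): "mask" (420x560 bool, what is visible of it) and "rect" ([left, top, width, height] in pixels, round what is visible of it).
The state is a dict: "t": time; "q": joint angles; "dq": joint speeds; "effort": joint torques, N m; "tool_pos": TCP position; "tool_rot": TCP orientation; "contact_force": force on the tool from outside, world axes, zero at the start; "wrist_torque": the same for the moment, N m; "opening": finger opening in m.
Only numpy, scipy, OpenCV 4.12 (cv2) and the standard library are available. Lean on these libraries where they do the work, as an engineer would, in place of code of your own. Each camera call takes 0.05 s, during which the arm holds its last target. There are 200 camera calls.

## Task

Close the two-part plaster mould on the moulding board: push the loose half along its guides until it is fully home against the fixed half, then push the clamp's black handle over past its dead point until it snaps down into lock and its pad presses on the mould. It is all pushing with the fingertips: do not lift or tip the mould half, do not bring the clamp over before the mould is closed, and leave the tape roll, the jar and the brush where they are.

Things in the scene. Friction and masses are not known exactly. Their poses are not given: they have to be found in the camera images.
- fixture: Moulding board fixed to the table: plywood 18 mm thick, spanning x -190..130, y -70..220 mm in its own frame. Origin at table height under the middle of the mould's parting plane; z up; +x is the closing direction, from the loose half to the fixed half. Two battens 14 mm high guide the loose half, at x -130..0, y -48..-38 and 38..48 mm.
- parting (a point): Centre of the fixed plaster half's parting face, 43 mm above the table, at (0, 0, 43) mm in the fixture frame. The fixed half, 90 x 70 x 50 mm high, stands on the board at fixture x 0..90, y -35..35 mm, with a wooden stop behind it.
- mould_half: Loose plaster half, 100 (x) x 70 (y) x 50 mm high, about 0.4 kg (3 to 8 N slides it), on the board between the battens (3 mm free each side). Origin at the centre of its underside, axes along the fixture's. Its +x face meets the fixed half; the -x face, 50 mm from the origin is to be pushed. It starts with a gap of 30 to 55 mm; when home its origin is at x = -50 mm in the fixture frame.
- clamp_handle (a joint): Handle angle, 0 to 1.4 rad; its lean from vertical towards fixture +y is this value minus 0.15. 0: open, upright, as at the start. Over-centre spring: resists with up to 0.8 N m before the dead point at about 0.8 and returns to 0 if let go there; beyond it snaps by itself to 1.4 (locked, 1.25 rad from vertical) and stays. It brings the clamp arm down on the loose half.
- handle_pivot (a point): Handle pivot of the steel toggle clamp, at (-22, 108, 90) mm in the fixture frame; does not move. The handle swings in the plane fixture x = -22 mm. The bracket stands at fixture y 60..135, x -52..8 mm, up to 98 mm above the table. While open, the clamp arm is raised over the mould at x -34..-10, y 15..90 mm, up to 0.17 m above the table.
- handle_end (a point): Free end of the handle, on its axis, 132 mm from the pivot; about 0.22 m above the table when open. The handle is a round black grip of 22 mm diameter from 50 to 132 mm from the pivot, and a steel bar 14 x 18 mm below that.
- clamp_pad: Round rubber pad, 22 mm diameter, spring-mounted under the end of the clamp arm; origin at the centre of its underside. When locked it presses with about 5 N on top of the loose half, 22 mm from the parting plane.
- tape_roll: Cardboard-coloured roll of tape standing flat on the table beside the board, 90 mm diameter, 48 mm high; origin at the centre of its underside. Leave alone.
- slip_jar: Jar with a white cap on the table beside the board, 64 mm diameter, 85 mm high; origin at the centre of its underside. Leave alone.
- clay_brush: Brush 150 mm long lying on the board beyond the clamp, about along the fixture's x axis; origin under its middle. Leave alone.
There are look-alikes about, which are no part of the job. What is shaped like the mould_half but turquoise is not meant.

How it is judged:
On the way, in this order (a step that is already met when the one before it is completed fails the run):
1. the loose half is home against the fixed half while the clamp is still open (x of mould_half in the frame of fixture above -0.054 m and value of joint clamp_handle below 0.3 rad), for 0.2 s.
2. the handle has snapped into lock (value of joint clamp_handle above 1.33 rad), for 0.2 s.
At the end, for the whole second after the job is handed in: The loose half lies flat on the board, within 4 mm of fully home and straight to 0.08 rad, at rest; the handle is locked (joint above 1.33 rad) and the clamp pad presses on the loose half with more than 2 N (x of mould_half in the frame of fixture above -0.054 m and z of mould_half in the frame of fixture below 0.022 m and angle between the x axis of mould_half and the x axis of fixture, either way round below 0.08 rad and value of joint clamp_handle above 1.33 rad and contact force between clamp_pad and mould_half above 2 N and linear speed of mould_half below 0.01 m/s); the robot touches nothing.
It fails at once if the mould half is lifted more than 8 mm off the board or tipped (z of mould_half in the frame of fixture above 0.026 m or angle between mould_half's own z axis and vertical above 0.2 rad).
It fails at once if the clamp is brought over its dead point before the mould is closed (value of joint clamp_handle above 0.8 rad and x of mould_half in the frame of fixture below -0.056 m).
It fails at once if the tape roll, the jar or the brush is moved more than 20 mm (distance of any of tape_roll, slip_jar, clay_brush from where it was at the start of the episode above 0.02 m).
It also fails if it takes over 51 s, if anything falls off the work surface, if the arm or the gripper's body presses on something with over 40 N, if the wrist force passes 120 N, or if a joint passes its speed limit or range.

## Working session

There is one attempt and no reset: what is moved stays moved. The work goes in short steps, Python scripts to look and compute and a shell command to move; the robot and the scene stay as the last step left them, time stands still between calls to the robot, and variables do not carry over. Pictures are saved under pics/ and viewed, about 8 in all and at most 12, crops included, and the job is handed in when it is done.

```bash
mkdir -p pics; python3 - <<'E'
from station import ctrl
import cv2,numpy as np
o=ctrl.get_obs();print(o['t'],o['tool_pos'],o['tool_rot'],ctrl.grip_point_offset)
for c in("scene","side"):
    im=ctrl.get_image(c);cv2.imwrite(f"pics/{c}0.png",cv2.cvtColor(im,cv2.COLOR_RGB2BGR))
    k=ctrl.calibration(c);print(c,{a:np.round(b,4).tolist() for a,b in k.items()})
    for l in("fixture","mould_half","clamp_handle","clamp_pad","tape_roll","slip_jar","clay_brush"):
        print(l,[(np.round(d["rect"]).tolist(),round(d["conf"],2)) for d in ctrl.boxes_of(c,l)][:3])
print(ctrl.get_obs()['t'])
E
```

```text
0.0 [0.20861917 0.5884706  0.23004687] [-0.53264032 -3.09548669  0.00316087] 0.0187
scene {'fx': 435.7794, 'fy': 435.7794, 'cx': 280.7156, 'cy': 205.601, 'k1': 0.0376, 'R': [[-0.7365, 0.6764, 0.0016], [0.5261, 0.5743, -0.6272], [-0.4251, -0.4611, -0.7789]], 't': [0.4801, -0.1317, 1.203]}
fixture [([170.0, 188.0, 191.0, 167.0], 0.8)]
mould_half [([282.0, 140.0, 47.0, 42.0], 0.84), ([338.0, 179.0, 42.0, 47.0], 0.78), ([234.0, 192.0, 53.0, 46.0], 0.69)]
clamp_handle [([263.0, 198.0, 16.0, 61.0], 0.57)]
clamp_pad [([260.0, 199.0, 22.0, 61.0], 0.74), ([237.0, 204.0, 5.0, 10.0], 0.46)]
tape_roll [([204.0, 161.0, 37.0, 40.0], 0.97)]
slip_jar [([157.0, 187.0, 29.0, 42.0], 0.91), ([206.0, 162.0, 34.0, 39.0], 0.36)]
clay_brush [([200.0, 272.0, 65.0, 54.0], 0.56)]
side {'fx': 521.4957, 'fy': 521.4957, 'cx': 282.137, 'cy': 211.0539, 'k1': 0.0459, 'R': [[0.9684, -0.2494, -0.0013], [-0.1938, -0.749, -0.6336], [0.157, 0.6139, -0.7736]], 't': [-0.5387, 0.1173, 1.2445]}
fixture [([234.0, 177.0, 161.0, 131.0], 0.77)]
mould_half [([272.0, 244.0, 51.0, 44.0], 0.87), ([184.0, 295.0, 54.0, 43.0], 0.8), ([176.0, 224.0, 39.0, 47.0], 0.57)]
clamp_handle [([306.0, 179.0, 19.0, 40.0], 0.61)]
clamp_pad [([322.0, 220.0, 7.0, 10.0], 0.37)]
tape_roll [([294.0, 307.0, 41.0, 52.0], 0.88), ([232.0, 173.0, 164.0, 139.0], 0.5)]
slip_jar [([365.0, 289.0, 36.0, 45.0], 0.61)]
clay_brush [([328.0, 203.0, 57.0, 21.0], 0.59)]
0.8
```

```bash
python3 - <<'E'
import cv2,numpy as np
a=cv2.imread("pics/scene0.png")[120:370,130:400];b=cv2.imread("pics/side0.png")[150:370,160:430]
cv2.imwrite("pics/s1.png",cv2.resize(a,(648,600),interpolation=cv2.INTER_CUBIC))
cv2.imwrite("pics/d1.png",cv2.resize(b,(736,600),interpolation=cv2.INTER_CUBIC))
E
```

```text
(no output)
```

View pics/s1.png

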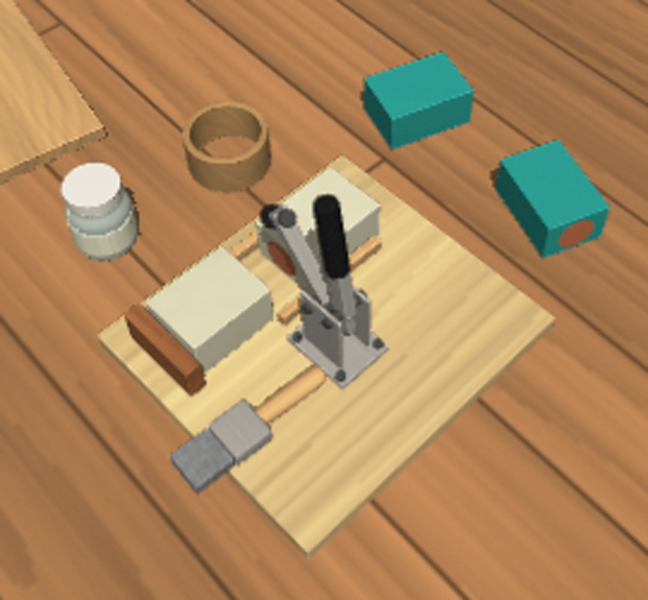

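View pics/d1.png

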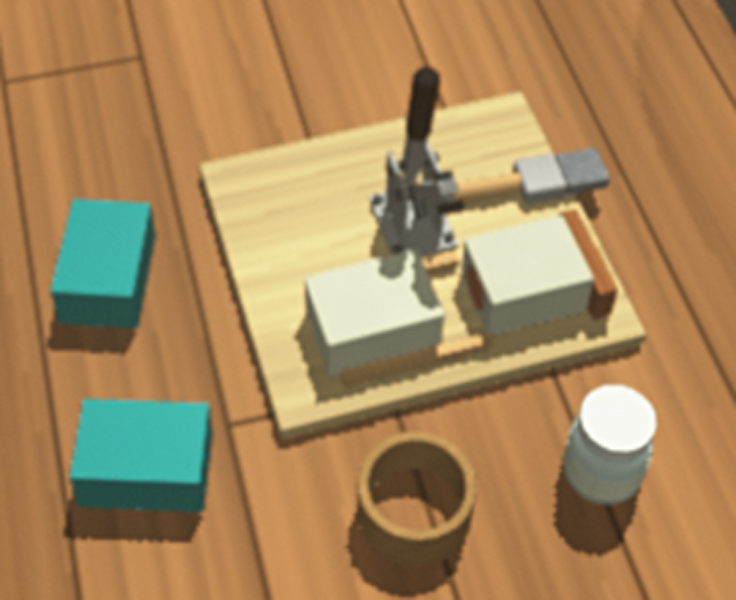

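The board corners are clear. Scene crop: (342,157), (553,320), (308,552), (100,335). Side crop: (280,428), (202,165), (522,95), (643,338). The loose cream half is at the end away from the brown stop, and the clamp handle is upright. The turquoise blocks are decoys.

```bash
cat > h.py <<'E'
from station import ctrl
import numpy as np,cv2
from scipy.optimize import least_squares
from scipy.spatial.transform import Rotation as Ro
def proj(c,P):
    k=ctrl.calibration(c) if isinstance(c,str) else c
    X=np.atleast_2d(P)@np.array(k["R"]).T+k["t"];s=X[:,:2]/X[:,2:]
    s=s*(1+k["k1"]*(s**2).sum(1,keepdims=True))
    return s*[k["fx"],k["fy"]]+[k["cx"],k["cy"]]
def world(p,F):
    c,s=np.cos(p[2]),np.sin(p[2]);F=np.atleast_2d(F)/1000.
    return np.c_[p[0]+c*F[:,0]-s*F[:,1],p[1]+s*F[:,0]+c*F[:,1],F[:,2]]
E
python3 - <<'E'
from h import *
B=[[-190,-70,18],[-190,220,18],[130,220,18],[130,-70,18]]
S=np.array([[342,157],[553,320],[308,552],[100,335]])/2.4+[130,120]
D=np.array([[280,428],[202,165],[522,95],[643,338]])/2.726+[160,150]
f=lambda p:np.r_[(proj("scene",world(p,B))-S).ravel(),(proj("side",world(p,B))-D).ravel()]
best=min((least_squares(f,[.5,.5,a]) for a in np.arange(-3,3,1)),key=lambda r:r.cost)
p=best.x;print(p,np.round(f(p),1))
M=np.array([[307,278],[328,340],[441,312]])/2.726+[160,150]
g=lambda x:(proj("side",world(p,[[x[0]-50,35+x[1],68],[x[0]-50,-35+x[1],68],[x[0]+50,-35+x[1],68]]))-M).ravel()
r=least_squares(g,[-90,0]);print("mould x,y",r.x,np.round(r.fun,1))
he=[[-22,108-132*np.sin(.15),90+132*np.cos(.15)],[-22,108,90]]
print(world(p,he),"scenecrop",(proj("scene",world(p,he))-[130,120])*2.4,"side",(proj("side",world(p,he))-[160,150])*2.726)
np.save("p.npy",p)
o=ctrl.get_obs();Rm=Ro.from_rotvec(o['tool_rot']).as_matrix();print(Rm.round(3))
print("fixture axes in tool", (Rm.T@[np.cos(p[2]),np.sin(p[2]),0]).round(3))
for n,q in dict(pre=[-190,0,45],face=[r.x[0]-50,0,45],home=[-100,0,45]).items():
    w=world(p,q)[0];print(n,w.round(4),"tool shift",((w-o['tool_pos'])@Rm*1000).round(1))
print(world(p,[[-22,108,0],[-22,60,150]]))
E
```

```text
[ 0.63260478 -0.1792458   0.03201789] [ 0.3 -1.5  1.  -0.9 -1.4  0.3 -2.3 -0.9 -0.7  0.4 -1.5 -1.2 -0.4 -1.9
  0.9 -1.4]
mould x,y [-88.2432369    1.55588833] [-1.3 -1.6 -0.4  1.   1.6  0.4]
[[ 0.60779018 -0.09172115  0.22051778]
 [ 0.60715871 -0.07200543  0.09      ]] scenecrop [[324.1900245  201.62727348]
 [343.68215125 309.00759775]] side [[425.58705099  75.0711285 ]
 [410.81907013 162.43221086]]
[[-0.942  0.334  0.   ]
 [ 0.334  0.942  0.   ]
 [-0.     0.    -1.   ]]
fixture axes in tool [-0.931  0.364  0.   ]
pre [ 0.4427 -0.1853  0.045 ] tool shift [-479.2 -651.7  186.3]
face [ 0.4944 -0.1837  0.045 ] tool shift [-527.4 -632.9  186.3]
home [ 0.5327 -0.1824  0.045 ] tool shift [-563.  -618.9  186.3]
[[ 0.60715871 -0.07200543  0.        ]
 [ 0.60869531 -0.11998083  0.15      ]]
```

```bash
python3 -m creep '[[255,-240,-326,0,-0.2],[255,-240,-326,0,-0.2],[255,-240,-326,0,-0.2],[255,-240,-326,0,-0.2],[255,-479,-652,0,-0.37],[255,-479,-652,0,-0.37],[255,-479,-652,0,-0.37],[255,-479,-652,0,-0.37],[255,-479,-652,0,-0.37],[255,-479,-652,0,-0.37],[255,-479,-652,0,-0.37],[255,-479,-652,0,-0.37]]' 40
cat > st.py <<'E'
from h import *
import sys
p=np.load("p.npy");o=ctrl.get_obs();R=Ro.from_rotvec(o['tool_rot']).as_matrix();c,s=np.cos(p[2]),np.sin(p[2])
d=o['tool_pos']-[p[0],p[1],0];F=np.array([[c,s,0],[-s,c,0],[0,0,1]])
print("t",o['t'],"fixture mm",(F@d*1000).round(1),"force fix",(F@o['contact_force']).round(1),"open",round(o['opening'],4))
print("tool axes in fixture\n",(F@R).round(3))
if len(sys.argv)>1:
    q=np.array(eval(sys.argv[1]));print("shift to",q,((F@R).T@(q-F@d*1000)).round(1))
E
python3 st.py "[-190,0,45]"
```

```text
t: 1.8
tool_pos: [0.3525, 0.1116, 0.2318]
tool_rot: [-0.047, 3.139, 0.0]
contact_force: [0.9, 1.0, -0.8]
opening: 0.0001
t 1.8 fixture mm [-270.6  299.6  231.8] force fix [ 0.9  1.  -0.8] open 0.0001
tool axes in fixture
 [[-1.     0.002  0.002]
 [ 0.002  1.     0.   ]
 [-0.002  0.    -1.   ]]
shift to [-190    0   45] [ -81.  -299.5  186.9]
```

```bash
python3 -m creep '[[255,-40,-150,0,0],[255,-80,-300,0,0],[255,-80,-300,0,0],[255,-80,-300,0,0],[255,-80,-300,0,0],[255,-80,-300,0,0],[255,-80,-300,0,0],[255,-80,-300,0,0],[255,-80,-300,0,0],[255,-80,-300,0,0]]'
python3 st.py "[-190,0,45]"; python3 - <<'E'
from h import *
p=np.load("p.npy");k=ctrl.calibration("wrist");im=ctrl.get_image("wrist")
im=cv2.cvtColor(im,cv2.COLOR_RGB2BGR)
cv2.imwrite("pics/w1raw.png",im)
# loose half top at est., fixed-half top, board corners
for x0,x1,y0,y1,z in((-138,-38,-33,37,68),(0,90,-35,35,68),(-190,130,-70,220,18),(-130,0,-48,-38,32)):
    q=proj(k,world(p,[[x0,y0,z],[x1,y0,z],[x1,y1,z],[x0,y1,z]]));cv2.polylines(im,[np.int32(q.clip(-3000,3000)*1)],True,(0,0,255),1)
cv2.imwrite("pics/w1.png",cv2.resize(im,(800,600)))
E
```

```text
t: 2.63
tool_pos: [0.441, -0.1848, 0.2311]
tool_rot: [0.043, -3.141, -0.001]
contact_force: [-0.1, 0.7, 1.0]
opening: 0.0002
t 2.6333 fixture mm [-191.7    0.5  231.1] force fix [-0.   0.7  1. ] open 0.0002
tool axes in fixture
 [[-1.     0.005 -0.001]
 [ 0.005  1.     0.001]
 [ 0.001  0.001 -1.   ]]
shift to [-190    0   45] [ -1.8  -0.7 186.1]
```

View pics/w1.png

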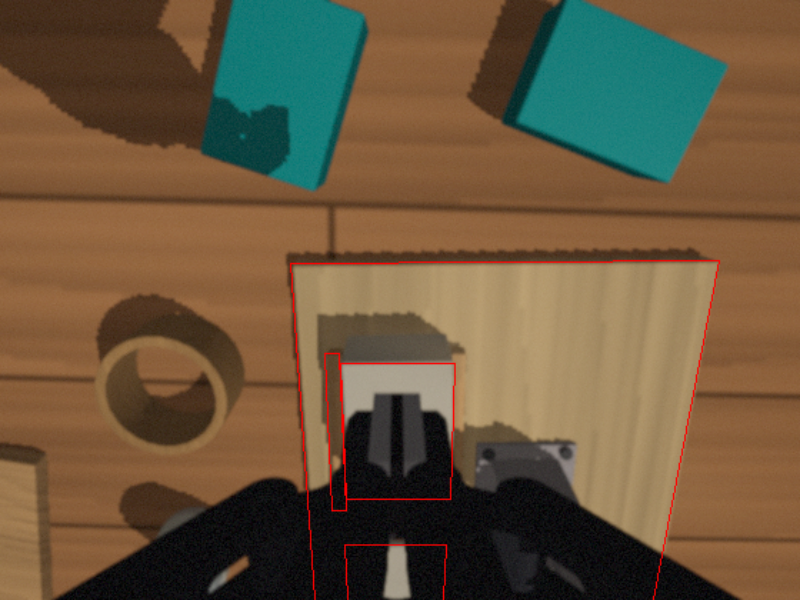

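The wrist overlay agrees with the fit to about 2 px: board edge at row 262 and loose half at columns 342–455, with its near edge at row 363. I'll descend and push low to avoid tipping the half.

```bash
python3 -m creep '[[255,-2,-1,40,0],[255,-2,-1,80,0],[255,-2,-1,120,0],[255,-2,-1,150,0],[255,-2,-1,175,0],[255,-2,-1,190,0],[255,-2,-1,200,0],[255,-2,-1,203,0],[255,-2,-1,203,0],[255,-2,-1,203,0]]'
python3 st.py "[-111,0,28]"
```

```text
t: 3.52
tool_pos: [0.4442, -0.1852, 0.0297]
tool_rot: [-0.047, 3.139, -0.002]
contact_force: [0.4, -0.3, 1.0]
opening: 0.0002
t 3.5167 fixture mm [-1.885e+02  1.000e-01  2.970e+01] force fix [ 0.4 -0.3  1. ] open 0.0002
tool axes in fixture
 [[-1.     0.002  0.002]
 [ 0.002  1.    -0.001]
 [-0.002 -0.001 -1.   ]]
shift to [-111    0   28] [-77.5   0.    1.9]
```

```bash
python3 -m creep '[[255,-10,0,0,0],[255,-20,0,0,0],[255,-28,0,0,0],[255,-33,0,0,0],[255,-37,0,0,0],[255,-41,0,0,0],[255,-45,0,0,0],[255,-49,0,0,0],[255,-53,0,0,0],[255,-57,0,0,0],[255,-60,0,0,0]]'
python3 st.py
python3 -m creep '[[255,-3,0,0,0],[255,-6,0,0,0],[255,-8,0,0,0],[255,-10,0,0,0],[255,-12,0,0,0]]'
python3 st.py
```

```text
t: 4.43
tool_pos: [0.5034, -0.1832, 0.028]
tool_rot: [0.046, -3.141, -0.0]
contact_force: [-2.5, 0.8, -1.3]
opening: 0.0
t 4.4333 fixture mm [-129.3    0.2   28. ] force fix [-2.4  0.8 -1.3] open 0.0
tool axes in fixture
 [[-1.     0.003 -0.   ]
 [ 0.003  1.     0.   ]
 [ 0.     0.    -1.   ]]
t: 4.85
tool_pos: [0.5153, -0.183, 0.0283]
tool_rot: [0.046, -3.141, -0.0]
contact_force: [-2.3, 0.7, -0.9]
opening: -0.0001
t 4.85 fixture mm [-1.174e+02  1.000e-01  2.830e+01] force fix [-2.3  0.8 -0.9] open -0.0001
tool axes in fixture
 [[-1.     0.003 -0.   ]
 [ 0.003  1.     0.   ]
 [ 0.     0.    -1.   ]]
```

In contact and sliding. I'll continue in small steps until the force rises.

```bash
python3 -m creep '[[255,-2,0,0,0],[255,-3,0,0,0],[255,-4,0,0,0],[255,-5,0,0,0]]'
python3 st.py|head -1
python3 -m creep '[[255,-1,0,0,0],[255,-1.5,0,0,0],[255,-2,0,0,0],[255,-2,0,0,0]]'
python3 st.py|head -1
```

```text
t: 5.18
tool_pos: [0.5202, -0.1829, 0.0284]
tool_rot: [0.046, -3.141, 0.0]
contact_force: [-2.6, -0.2, -0.9]
opening: 0.0
t 5.1833 fixture mm [-112.4   -0.    28.4] force fix [-2.6 -0.1 -0.9] open 0.0
t: 5.52
tool_pos: [0.5215, -0.1828, 0.0283]
tool_rot: [0.046, -3.139, -0.0]
contact_force: [-5.8, 0.1, 1.0]
opening: 0.0001
t 5.5167 fixture mm [-111.1   -0.    28.3] force fix [-5.8  0.2  1. ] open 0.0001
```

```bash
python3 -m creep '[[255,-1,0,0,0],[255,-2,0,0,0],[255,-2,0,0,0],[255,-2,0,0,0]]'
python3 st.py|head -1; python3 - <<'E'
from h import *
im=ctrl.get_image("side");im=cv2.cvtColor(im,cv2.COLOR_RGB2BGR)[190:320,220:430]
cv2.imwrite("pics/d2.png",cv2.resize(im,(800,495),interpolation=cv2.INTER_CUBIC))
E
```

```text
t: 5.85
tool_pos: [0.5213, -0.1824, 0.0274]
tool_rot: [0.046, -3.134, -0.002]
contact_force: [-11.3, 0.0, 2.9]
opening: 0.0
t 5.85 fixture mm [-111.4    0.4   27.4] force fix [-11.3   0.4   2.9] open 0.0
```

View pics/d2.png

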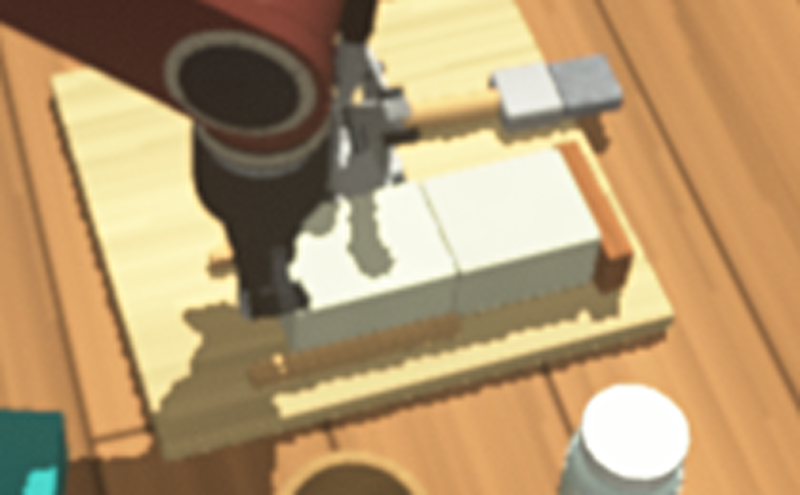

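The side picture shows the halves meeting with only a hairline seam (crop x≈440), and the push stalled at 11 N at the predicted position. The mould is home with the clamp open. Now I'll back off, rise and go to the handle.

```bash
python3 -m creep '[[255,8,0,0,0],[255,18,0,0,0],[255,28,0,0,0],[255,28,0,-20,0],[255,28,0,-60,0],[255,28,0,-100,0],[255,28,0,-140,0],[255,28,0,-180,0],[255,28,0,-212,0],[255,28,0,-212,0],[255,28,0,-212,0]]'
python3 st.py "[-22,45,240]"; 
```

```text
t: 6.82
tool_pos: [0.4973, -0.1843, 0.2441]
tool_rot: [-0.046, 3.134, -0.005]
contact_force: [-0.6, 0.6, -0.2]
opening: 0.0001
t 6.8167 fixture mm [-135.4   -0.7  244.1] force fix [-0.6  0.6 -0.2] open 0.0001
tool axes in fixture
 [[-1.     0.003  0.007]
 [ 0.003  1.    -0.004]
 [-0.007 -0.004 -1.   ]]
shift to [-22  45 240] [-113.2   46.1    4.6]
```

```bash
python3 -m creep '[[255,-35,14,0,0],[255,-70,28,0,0],[255,-100,40,0,0],[255,-113,46,0,0],[255,-113,46,0,0],[255,-113,46,20,0],[255,-113,46,35,0],[255,-113,46,41,0],[255,-113,46,41,0],[255,-113,46,41,0]]'
python3 st.py "[-22,66,199]"; python3 - <<'E'
from h import *
a=cv2.cvtColor(ctrl.get_image("scene"),cv2.COLOR_RGB2BGR)[130:350,150:370]
b=cv2.cvtColor(ctrl.get_image("side"),cv2.COLOR_RGB2BGR)[110:330,220:440]
cv2.imwrite("pics/a3.png",cv2.resize(np.hstack([a,b]),(800,400),interpolation=cv2.INTER_CUBIC))
E
```

```text
t: 7.65
tool_pos: [0.6067, -0.1344, 0.1983]
tool_rot: [0.045, -3.139, -0.001]
contact_force: [-0.3, 0.2, -0.2]
opening: -0.0
t 7.65 fixture mm [-24.4  45.6 198.3] force fix [-0.3  0.2 -0.2] open -0.0
tool axes in fixture
 [[-1.     0.003 -0.002]
 [ 0.003  1.     0.001]
 [ 0.002  0.001 -1.   ]]
shift to [-22  66 199] [-2.3 20.4 -0.7]
```

View pics/a3.png

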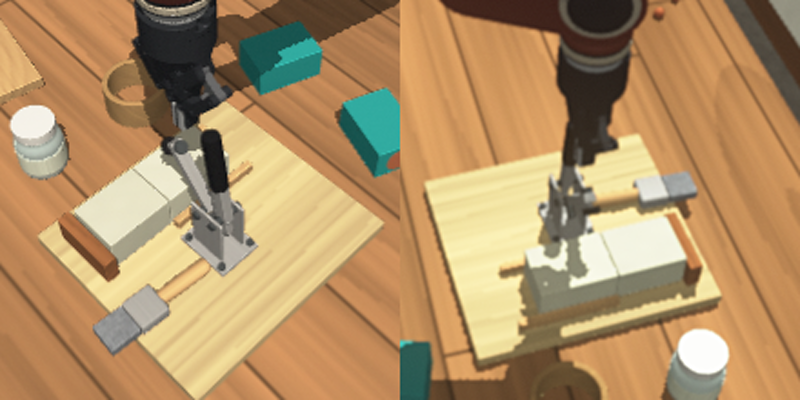

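The fingertips hang above the clamp arm, beside the black grip (scene crop ≈(185,115), handle (215,165)). Everything else is unmoved. Push along the arc, with one check part-way.

```bash
python3 -m creep '[[255,-2,12,0,0],[255,-2,20,-1,0],[255,-2,28,-2,0],[255,-2,36,-3,0],[255,-2,44,-4,0],[255,-2,52,-4,0],[255,-2,59,-4,0],[255,-2,66,-3,0],[255,-2,66,-3,0]]'
python3 st.py|head -1
```

```text
t: 8.5
tool_pos: [0.6081, -0.0669, 0.2031]
tool_rot: [-0.048, 3.14, 0.0]
contact_force: [-0.7, -4.5, 2.9]
opening: 0.0002
t 8.5 fixture mm [-20.9 113.1 203.1] force fix [-0.9 -4.5  2.9] open 0.0002
```

```bash
python3 -m creep '[[255,0,8,2,0],[255,0,16,5,0],[255,0,24,9,0],[255,0,31,13,0],[255,0,38,17,0],[255,0,44,20,0],[255,0,51,25,0],[255,0,57,30,0],[255,0,62,35,0],[255,0,66,39,0],[255,0,66,39,0]]'
python3 st.py|head -1;python3 - <<'E'
from h import *
a=cv2.cvtColor(ctrl.get_image("scene"),cv2.COLOR_RGB2BGR)[130:350,150:370]
b=cv2.cvtColor(ctrl.get_image("side"),cv2.COLOR_RGB2BGR)[110:330,220:440]
cv2.imwrite("pics/a4.png",cv2.resize(np.hstack([a,b]),(800,400),interpolation=cv2.INTER_CUBIC))
E
```

```text
t: 9.42
tool_pos: [0.605, -0.0013, 0.1615]
tool_rot: [0.047, -3.138, -0.001]
contact_force: [0.6, 0.0, -0.7]
opening: 0.0002
t 9.4167 fixture mm [-21.9 178.8 161.5] force fix [ 0.6  0.  -0.7] open 0.0002
```

View pics/a4.png

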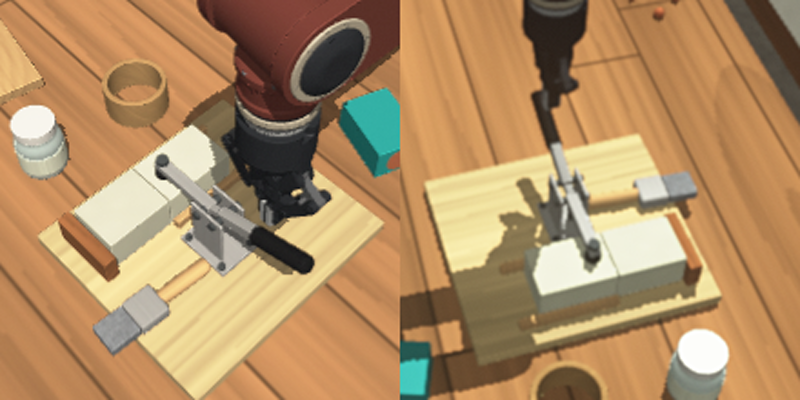

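The handle has snapped over and the arm lies on the loose half. I'll retreat upward and check the handle angle against the projection.

```bash
python3 -m creep '[[255,0,-5,-30,0],[255,0,-10,-65,0],[255,0,-10,-95,0],[255,0,-10,-95,0],[255,0,-10,-95,0],[255,0,-10,-95,0]]'
python3 st.py|head -1;python3 - <<'E'
from h import *
p=np.load("p.npy");out=[]
for c in("scene","side"):
    im=cv2.cvtColor(ctrl.get_image(c),cv2.COLOR_RGB2BGR)
    o=(150,150) if c=="scene" else (230,140)
    v=cv2.resize(im[o[1]:o[1]+190,o[0]:o[0]+190],(760,760),interpolation=cv2.INTER_CUBIC)[:600]
    def P(F):return (proj(c,world(p,F))-o+.5)*4
    for th,col in((1.4,(0,0,255)),(1.2,(255,0,0))):
        L=th-.15;a=P([[-22,108,90],[-22,108+132*np.sin(L),90+132*np.cos(L)]]).astype(int)
        cv2.line(v,tuple(map(int,a[0])),tuple(map(int,a[1])),col,1)
    cv2.polylines(v,[P([[-100,-35,68],[0,-35,68],[0,35,68],[-100,35,68]]).astype(int)],True,(0,200,0),1)
    out.append(v[:, :])
    for l in("tape_roll","slip_jar","clay_brush"): print(c,l,[(np.round(d["rect"]).tolist(),round(d["conf"],2)) for d in ctrl.boxes_of(c,l)][:1])
cv2.imwrite("pics/a5.png",cv2.resize(np.hstack(out),(800,316),interpolation=cv2.INTER_AREA))
cv2.imwrite("pics/a6.png",out[0])
E
```

```text
t: 10.02
tool_pos: [0.6062, -0.0125, 0.2584]
tool_rot: [-0.045, 3.141, -0.0]
contact_force: [-1.0, -0.5, 0.5]
opening: -0.0
t 10.0167 fixture mm [-21.1 167.5 258.4] force fix [-1.  -0.5  0.5] open -0.0
scene tape_roll [([206.0, 161.0, 38.0, 39.0], 0.92)]
scene slip_jar [([159.0, 188.0, 28.0, 42.0], 0.66)]
scene clay_brush [([199.0, 274.0, 68.0, 53.0], 0.64)]
side tape_roll [([291.0, 308.0, 42.0, 52.0], 0.97)]
side slip_jar [([365.0, 293.0, 37.0, 40.0], 0.9)]
side clay_brush [([288.0, 240.0, 52.0, 43.0], 0.69)]
```

View pics/a6.png

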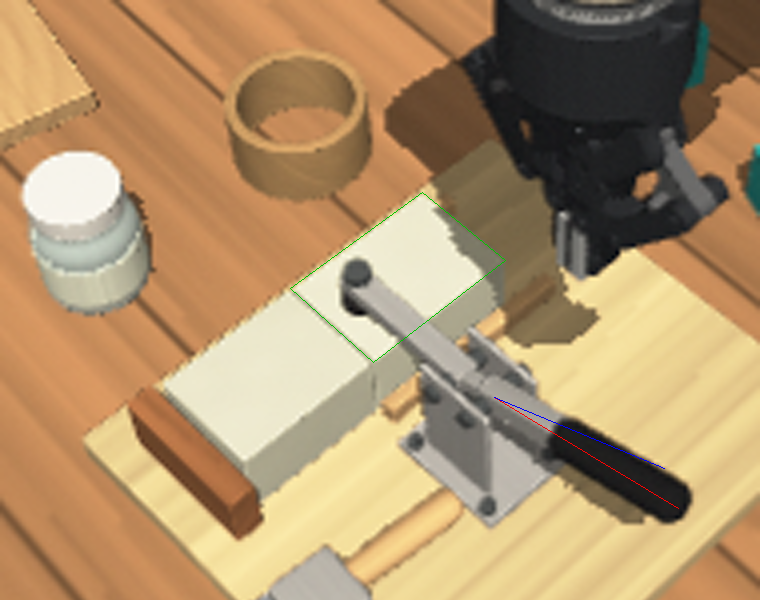

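View pics/a5.png

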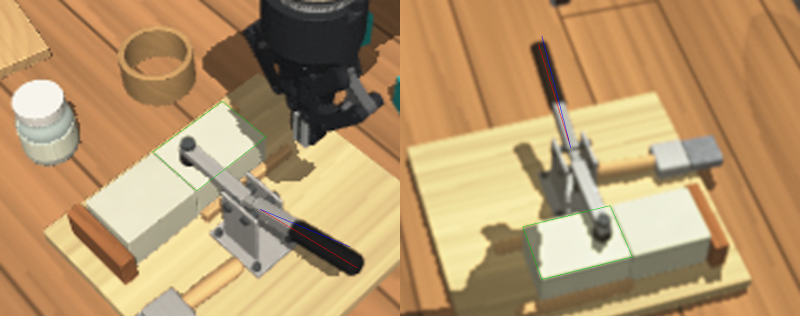

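The handle lies along the red 1.4 rad line, the loose half fills its fully-home outline (green), and the pad is down on it. The gripper is clear of everything.

```bash
python3 -c "
from station import ctrl
print(ctrl.finish_job())"
```

```text
the job is handed in; nothing more can be done
None
```

The mould is closed and the clamp is locked, and I handed the job in at about 10.5 s of the 51 s allowed. I pushed the loose half home with shut fingertips until it stalled at 11 N at the predicted position. Then I pushed the handle over its dead point from the −y side, and it snapped down by itself.

**Last checks:**
- **Handle:** it lies along the projected 1.4 rad line in the scene picture and roughly so in the side picture.
- **Mould half:** it fills its fully-home outline and looks flat and straight, and the pad is down on it.
- **Robot:** the fingers are clear, about 0.26 m above the table, and the force reading is at noise level.
- **Tape roll, jar and brush:** their detected boxes in the scene camera are where they were at the start, to about 3 px.

**Disagreed or unmeasured:**
- In the side camera, the last brush detection landed on the mould area. The picture and the scene camera both show the brush unmoved, so I took it as a false report.
- The pad's pressing force could not be measured; I inferred it from the locked handle and the pad resting on the half.

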